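Free the ratchet pawl and push the citrus press arm down

TASK

Close the citrus press on the cover board for putting away: press down the thumb pad of its ratchet pawl until the pawl is fully free of the toothed wheel, then push the raised arm down by its crossbar, past the teeth, until it is fully home on the bowl. Just press and push with the fingertips, lifting nothing and never raising the arm; leave everything else where it stands, and move clear at the end.

Things in the scene. Friction and masses are not known exactly. Their poses are not given: they have to be found in the camera images.
- press: Bare metal citrus press, fixed on the wooden cover board (top at z = 0.022). Base 250 x 100 mm; origin at its underside. Own x runs from the crossbar end to the pawl end, z up; ratchet on the -y side, turned roughly to the robot. Arm hinge at x 45 mm, 95 mm up; bowl (87 mm wide, rim 82 mm up) at x -55 mm. Column plate up to 144 mm high beside the pawl pin (x 95 to 118, y -22 to -15 mm).
- press_arm (a joint): Angle of the press arm in rad: 0 = level, fully home, its pressing disc flush on the bowl's rim (a solid stop); it grows as the arm is raised (stop at 0.76). Starts at 0.58 to 0.70. Stiff hinge, stays where left: about 2 to 6 N down at the crossbar moves it once the pawl is free. With the pawl engaged, a tooth stops it near 0.55 (the next near 0.13), yielding a little if forced.
- press_pawl (a joint): Angle of the ratchet pawl in rad: 0 = hooked fully into the toothed wheel, 0.36 = pressed fully free (stop). From about 0.15 its hook clears the teeth; free means more than 0.22. It is stiff and stays where it is left, without springing back; about 3 N down on its thumb pad turns it.
- crossbar (a point): Centre of the black round crossbar at the free end of the arm: 22 mm diameter, 90 mm long, lying level along the press's y axis, 190 mm from the hinge axis. The top of the bar is 11 mm above this point. Push down on it; it travels on an arc about lever_pivot.
- lever_pivot (a point): Point on the hinge axis of the arm (on the arm's centre line). The axis is level, along the press's y axis. The crossbar's direction from here gives the arm's heading; it lies 190 mm away.
- thumb_pad (a point): Centre of the top face of the pawl's small dark ribbed thumb pad, 30 x 36 mm, behind the column at the end opposite the crossbar, 35 mm to the ratchet (-y) side of the arm's line. Pressed straight down it sinks about 19 mm over its full travel, on an arc of 52 mm radius about the pawl pin, which lies toward the column.
- honey_jar: Honey jar with a yellow lid, 64 mm wide, 87 mm tall. A bystander, loose; origin at the centre of its underside. Leave it alone.
- salt_shaker: Glass salt shaker, 44 mm wide, 90 mm tall. A bystander, loose; origin at the centre of its underside. Leave it alone.
- lemon: Lemon lying on its side, 71 x 53 mm, 51 mm high. A bystander, loose; origin at the centre of its underside. Leave it alone.
- mug: White mug with a handle, 82 x 112 mm, 94 mm tall. A bystander, loose; origin at the centre of its underside. Leave it alone.
- spice_jar: Small spice jar with a yellow cap, 45 mm wide, 100 mm tall. A bystander, loose; origin at the centre of its underside. Leave it alone.
- pepper_mill: Turned wooden pepper mill, 58 mm wide, 170 mm tall. A bystander, loose; origin at the centre of its underside. Leave it alone.
- teaspoon: Steel teaspoon, 130 x 26 mm, lying flat. A bystander, loose; origin at the centre of its underside. Leave it alone.

How it is judged:
On the way, in this order (a step that is already met when the one before it is completed fails the run):
1. the pawl is pressed free while the arm is still raised (value of joint press_pawl above 0.22 rad and value of joint press_arm above 0.45 rad), for 0.2 s.
2. the arm is pushed down past the teeth until it is home (value of joint press_arm below 0.05 rad), for 0.2 s.
At the end, for the whole second after the job is handed in: The arm rests fully home (joint press_arm below 0.05 rad, i.e. the crossbar within 10 mm of its lowest place) and is still (under 0.05 rad/s) (value of joint press_arm below 0.05 rad and not (velocity of joint press_arm below -0.05 rad/s) and velocity of joint press_arm below 0.05 rad/s); the robot touches nothing.
It fails at once if the arm is raised toward its upper stop (value of joint press_arm above 0.74 rad).
It fails at once if something standing round the press is lifted, knocked or shifted by more than 3 cm (distance of any of honey_jar, salt_shaker, lemon, mug, spice_jar, pepper_mill, teaspoon from where it was at the start of the episode above 0.03 m).
It also fails if it takes over 40 s, if anything falls off the work surface, if the arm or the gripper's body presses on something with over 40 N, if the wrist force passes 120 N, or if a joint passes its speed limit or range.

ROBOT

A 6-joint arm with a two-finger parallel gripper is mounted at the origin on a cart in front of the work surface, level with it; the furniture and walls round the work are solid. World frame = base frame: x ahead of the robot, y to its left, z up, the work surface at z = 0. Lengths are in m, angles in rad, forces in N, time in s.
With the tool pointing down it reaches from about 0.25 to 0.725 m from the base axis. Payload 4 kg.
Tool frame: the origin (TCP) lies at the centre of the arm's flange, where the gripper is bolted on; the fingertips stand 173 mm ahead of it and the grasp point (between the pads) lies bot.pinch_z ahead of it (bot.pinch_z is the distance from the TCP to the grasp point, in m); z points along the fingers, y is the line along which they close (so a half turn about z gives the same grasp; the last joint's range is limited). The gripper opens to 85 mm and grips with 20 to 120 N. Pads are 22 mm wide; open, the fingers measure 114 mm over their backs; the gripper's body (76 mm by 85 mm) begins 54 mm behind the grasp point. The pads swing forward as they close: fully open they stand 13 mm farther back than shut.
Start: joints at [1.113, 0.241, 0.005, 1.335, 0, 1.571], TCP at [0.221, 0.449, 0.405] pointing down, gripper open.
Joint ranges: [-2.72, 2.72], [-1.05, 1.87], [-1.09, 1.28], [-1.99, 2.15], [-1.42, 1.44], [-3.14, 3.14]. Speed limits (rad/s): [2.79, 2.79, 3.14, 3.14, 3.14, 3.14].

INTERFACE

Orientations are given as a 3x3 rotation matrix whose columns are the frame's x, y, z axes.
In Python, from bench import sensors, grab_frame, ticket, bot gives the robot as it stands.
- The arm moves only by the shell command python3 -m pendant 'ROWS' [FORCE]. ROWS is JSON, a list of rows, each an object with "claw": the opening, from 0 (shut) to 1 (fully open); "offset": the shift along the world's x, y, z in mm, a list of three; "rot": the turn, a rotation vector about the world's x, y, z in rad, a list of three. In form: [{"claw": claw, "offset": [x, y, z], "rot": [wx, wy, wz]}, ...]. A call has 1 to 8 rows; each row shifts and turns the commanded pose from where the row before left it; what a row does not reach is not made up. A row lasts 1/12 s, in which the tool goes at most 41.7 mm and 7.16 degrees, less where a joint would pass 70% of its speed; a pose out of reach is approached as far as the arm can. A call with a gripper value outside its range is refused whole. The fingers move at their own pace and stop on an object; FORCE is the grip in N (left out, the last holds). Time passes only in rows, so rows that do not move let the fingers close. It gives the time, the measured TCP pose, the force, the opening and the grip force at its end, in the units of the state.
- sensors.observe(): the state, without advancing time (a new reading comes with each control period).
- grab_frame(name): name is "scene" or "side" or "wrist"; returns a dict with "pixels" (420x560x3 uint8, blue, green, red), "vfov" (degrees; the focal length in pixels is half the picture's height over the tangent of half this angle, whatever the lens; pixels are square), "cx", "cy" (the principal point, pixels), "extrinsics" (4x4, takes a point from world to camera coordinates); the wrist camera has in their place "T_tool_cam" (4x4, takes a point from camera to tool coordinates, whose origin is the TCP and whose axes are the flange's). Camera axes: x right, y down, z forward; pixel columns grow to the right and rows downward; lengths in m; the calibration is good to about 2 mm. A picture is of the moment at which its call begins: read the wrist's pose just before it. There is no depth.
- ticket.job_done(): hands the job in; it is judged then, once.
The state is a dict: "t": time; "joint_positions": joint angles; "joint_vel": joint speeds; "effort": joint torques, N m; "position": TCP position; "tool_rot": TCP orientation; "force": force on the tool from outside, world axes, zero at the start; "moment": the same for the moment, N m; "grip_width": opening from 0.0 (shut) to 1.0 (fully open); "finger_force": force on a finger pad.
Only numpy, scipy, OpenCV 4.12 (cv2) and the standard library are available. Lean on these libraries where they do the work, as an engineer would, in place of code of your own. Each camera call takes 0.05 s, during which the arm holds its last target. There are 200 camera calls.

## Working session

There is one attempt and no reset: what is moved stays moved. The work goes in short steps, Python scripts to look and compute and a shell command to move; the robot and the scene stay as the last step left them, time stands still between calls to the robot, and variables do not carry over. Pictures are saved under pics/ and viewed, at most 10 in all, crops included, and the job is handed in when it is done.

```bash
mkdir -p pics; ls; python3 - <<'E'
from bench import sensors, grab_frame, bot
import cv2, numpy as np
s=sensors.observe(); print(s['t'],s['position'],s['tool_rot'],s['grip_width'],bot.pinch_z)
for n in ("scene","side"):
    f=grab_frame(n); cv2.imwrite(f'pics/{n}0.png',f['pixels']); print(n,f['vfov'],f['cx'],f['cy'],np.round(f['extrinsics'],4).tolist())
    np.savez(f'pics/{n}0.npz',**{k:f[k] for k in('pixels','vfov','cx','cy','extrinsics')})
E
```

```text
pics
0.0 [0.22085391 0.44827215 0.40382972] [[-8.97046736e-01  4.41934711e-01 -9.30268338e-04]
 [ 4.41935689e-01  8.97044833e-01 -1.84753022e-03]
 [ 1.80046734e-05 -2.06843973e-03 -9.99997861e-01]] 1.0021782412652822 0.1547
scene 57.25065928232097 272.39482508727906 206.06976245594385 [[0.7588, -0.6513, 0.0036, -0.4437], [-0.2956, -0.3493, -0.8891, 0.3038], [0.5804, 0.6736, -0.4576, 0.7454], [0.0, 0.0, 0.0, 1.0]]
side 45.97681796780891 281.4329371569365 207.39767118588378 [[-0.8039, -0.5948, 0.0014, 0.4957], [-0.2564, 0.3443, -0.9032, 0.2691], [0.5367, -0.7264, -0.4293, 0.829], [0.0, 0.0, 0.0, 1.0]]
```

View pics/scene0.png

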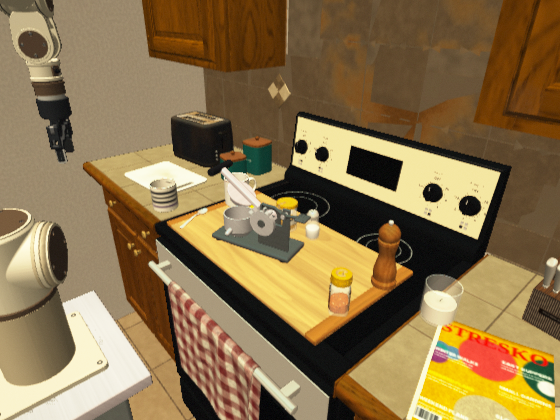

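View pics/side0.png

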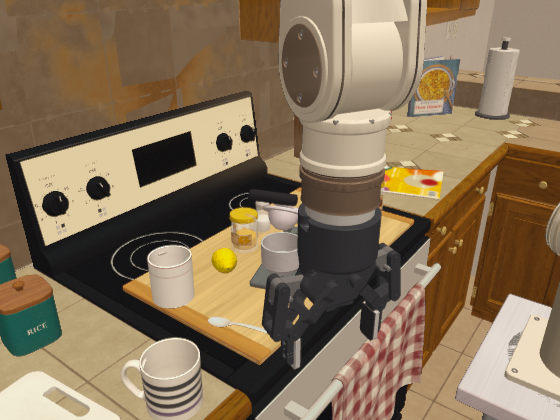

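The scene view shows the press around (258,225), with the crossbar end up-left near (222,172) and the pawl end near (290,240). In the side view the gripper hides much of the press, though the black crossbar shows at (272,198). I'll enlarge the press in both views.

```bash
python3 - <<'E'
import cv2, numpy as np
a=cv2.imread('pics/scene0.png')[155:270,195:335]; b=cv2.imread('pics/side0.png')[170:300,215:335]
a=cv2.resize(a,None,fx=5,fy=5,interpolation=cv2.INTER_CUBIC); cv2.imwrite('pics/c1.png',a)
E
```

```text
(no output)
```

View pics/c1.png

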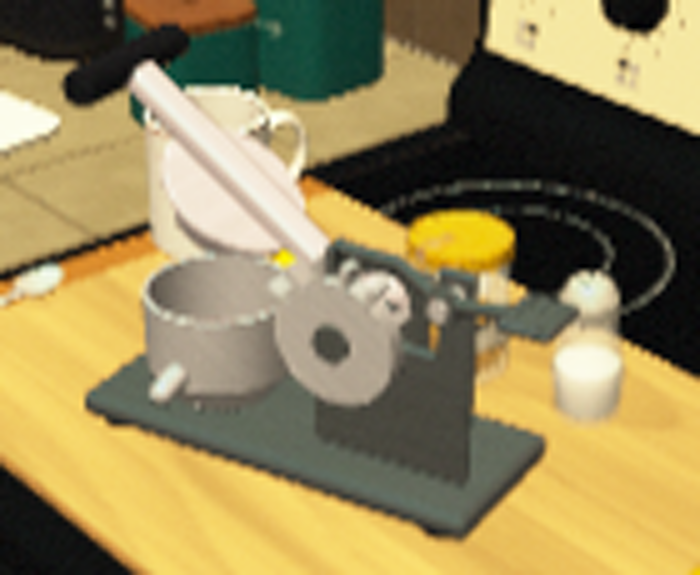

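The crop shows the base corners at (90,405), (462,525) and (544,443), the thumb pad centred at (540,317), and the crossbar running from (72,92) to (183,38).

```bash
cat > h.py <<'E'
import numpy as np
def ray(f,u,v):
    F=210/np.tan(np.radians(float(f['vfov']))/2); E=f['extrinsics']; R,t=E[:3,:3],E[:3,3]
    d=R.T@np.array([(u-f['cx'])/F,(v-f['cy'])/F,1]); return -R.T@t,d
def hit(f,u,v,n,p):
    o,d=ray(f,u,v); return o+d*(np.dot(n,np.array(p)-o)/np.dot(n,d))
def proj(f,P):
    F=210/np.tan(np.radians(float(f['vfov']))/2); E=f['extrinsics']; c=E[:3,:3]@P+E[:3,3]
    return np.array([f['cx']+F*c[0]/c[2],f['cy']+F*c[1]/c[2]])
E
python3 - <<'E'
import numpy as np; from h import *
f=np.load('pics/scene0.npz'); f={k:f[k] for k in f.files}
px=lambda x,y:(195+(x+.5)/5-.5,155+(y+.5)/5-.5)
Z=[0,0,1]
for h in (.03,.036):
    A,B,C=[hit(f,*px(*p),Z,[0,0,h]) for p in((90,403),(463,520),(545,440))]
    print(h,A.round(3),B.round(3),C.round(3),np.linalg.norm(A-B),np.linalg.norm(B-C))
    ex=(B-A)/np.linalg.norm(B-A); ey=np.array([-ex[1],ex[0],0]); 
    O=((A+B)/2+ey*.05); O[2]=.022
    print('yaw',np.arctan2(ex[1],ex[0]),'O',O, 'C pred',B+.1*ey)
    print('pad',hit(f,*px(540,317),ey,O-.035*ey), 'bar',hit(f,*px(127,65),ey,O),'pivot',O+.045*ex+[0,0,.095])
    for q in((72,92),(183,38)): print(hit(f,*px(*q),ey,O))
E
```

```text
0.03 [0.482 0.145 0.03 ] [ 0.567 -0.08   0.03 ] [ 0.654 -0.053  0.03 ] 0.24059179992066845 0.09143843646291043
yaw -1.209653425477798 O [0.57123044 0.0501632  0.022     ] C pred [ 0.66051091 -0.04470566  0.03      ]
pad [ 0.5923115  -0.10470359  0.15276713] bar [0.53014998 0.15892559 0.22198394] pivot [0.5871309  0.00806599 0.117     ]
[0.51615321 0.19598269 0.19805739]
[0.54367873 0.12310761 0.24483725]
0.036 [0.477 0.136 0.036] [ 0.561 -0.086  0.036] [ 0.647 -0.059  0.036] 0.23811485683105724 0.09049705856309694
yaw -1.2096534254777984 O [0.56576835 0.04277635 0.022     ] C pred [ 0.65461122 -0.05093393  0.036     ]
pad [ 0.58627165 -0.11056078  0.15741033] bar [0.52497439 0.15078025 0.22575591] pivot [0.58166882 0.00067913 0.117     ]
[0.51111271 0.18747969 0.20206028]
[0.53837256 0.11530797 0.24838865]
```

```bash
R='{"claw":0,"offset":[22,-33,2],"rot":[0,0,0]}'; python3 -m pendant '[{"claw":0,"offset":[22,-33,2],"rot":[0,0,0]},{"claw":0,"offset":[22,-33,2],"rot":[0,0,0]},{"claw":0,"offset":[22,-33,2],"rot":[0,0,0]},{"claw":0,"offset":[22,-33,2],"rot":[0,0,0]},{"claw":0,"offset":[22,-33,2],"rot":[0,0,0]},{"claw":0,"offset":[22,-33,2],"rot":[0,0,0]},{"claw":0,"offset":[22,-33,2],"rot":[0,0,0]},{"claw":0,"offset":[22,-33,2],"rot":[0,0,0]}]'
python3 -m pendant '[{"claw":0,"offset":[22,-33,0],"rot":[0,0,0]},{"claw":0,"offset":[22,-33,0],"rot":[0,0,0]},{"claw":0,"offset":[22,-33,0],"rot":[0,0,0]},{"claw":0,"offset":[22,-33,0],"rot":[0,0,0]},{"claw":0,"offset":[22,-33,0],"rot":[0,0,0]},{"claw":0,"offset":[22,-33,0],"rot":[0,0,0]},{"claw":0,"offset":[22,-33,0],"rot":[0,0,0]},{"claw":0,"offset":[0,0,0],"rot":[0,0,0]}]'
python3 - <<'E'
from bench import sensors, grab_frame
import cv2, numpy as np
s=sensors.observe(); print(s['t'],s['position'],s['tool_rot'][:,1],s['grip_width'],s['force'])
f=grab_frame('wrist'); cv2.imwrite('pics/w1.png',f['pixels']); T=np.eye(4);T[:3,:3]=s['tool_rot'];T[:3,3]=s['position']
E=np.linalg.inv(T@f['T_tool_cam']); print(f['T_tool_cam'].round(3).tolist())
np.savez('pics/w1.npz',vfov=f['vfov'],cx=f['cx'],cy=f['cy'],extrinsics=E)
f=grab_frame('side'); cv2.imwrite('pics/side1.png',f['pixels'])
np.savez('pics/side1.npz',**{k:f[k] for k in('vfov','cx','cy','extrinsics')})
E
```

```text
t: 0.77
position: [0.3974, 0.1827, 0.4206]
tool_rot: [[-0.897, 0.442, -0.0], [0.442, 0.897, -0.0], [0.0, -0.0, -1.0]]
force: [0.2, 0.2, -0.3]
grip_width: 0.003
finger_force: 0.0
t: 1.43
position: [0.5537, -0.0518, 0.4189]
tool_rot: [[-0.894, 0.448, 0.0], [0.448, 0.894, -0.002], [-0.001, -0.002, -1.0]]
force: [-0.7, 1.5, -0.1]
grip_width: 0.002
finger_force: 0.0
1.4333 [ 0.55369961 -0.05181702  0.41894726] [ 0.44816152  0.89394994 -0.00218106] 0.0017624936406599435 [-0.70480655  1.47407501 -0.13601776]
[[-0.0, -0.964, -0.267, 0.067], [1.0, -0.0, 0.0, 0.001], [-0.0, -0.267, 0.964, 0.03], [0.0, 0.0, 0.0, 1.0]]
```

View pics/w1.png

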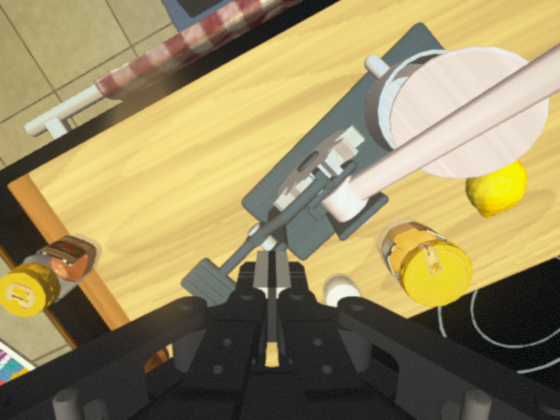

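View pics/side1.png

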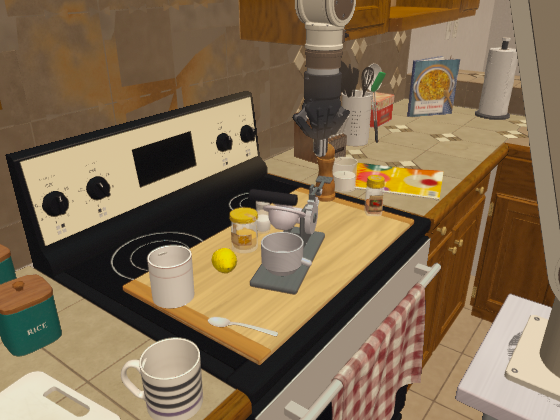

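In the wrist view the thumb pad is centred near (210,282), left of the closed fingers. In the side view the black crossbar spans (250,193) to (297,199), with its centre at (273,197). I'll triangulate both against the scene view.

```bash
python3 - <<'E'
import numpy as np; from h import *
L=lambda n:dict(np.load(f'pics/{n}.npz'))
sc,sd,w=L('scene0'),L('side1'),L('w1')
px=lambda x,y:(195+(x+.5)/5-.5,155+(y+.5)/5-.5)
def tri(a,b):
    (o1,d1),(o2,d2)=ray(*a),ray(*b); d1/=np.linalg.norm(d1);d2/=np.linalg.norm(d2)
    k=np.linalg.lstsq(np.c_[d1,-d2],o2-o1,rcond=None)[0]; p,q=o1+k[0]*d1,o2+k[1]*d2; return ((p+q)/2).round(4),np.linalg.norm(p-q)
print('pad',tri((sc,*px(540,317)),(w,210,282)))
print('bar',tri((sc,*px(127,65)),(sd,273,197)))
for z in(.145,.153): print(hit(w,210,282,[0,0,1],[0,0,z]))
# base corners wrist
P=[hit(w,*p,[0,0,1],[0,0,.031]) for p in((243,203),(419,23),(304,259))]; print(np.round(P,4),np.linalg.norm(P[0]-P[1]),np.linalg.norm(P[0]-P[2]))
d=P[0]-P[1];ex=d/np.linalg.norm(d);ey=np.array([-ex[1],ex[0],0]);O=(P[0]+P[1])/2+.05*ey;O[2]=.022
print('yaw',np.arctan2(d[1],d[0]),O,'piv',O+.045*ex+[0,0,.095])
E
```

```text
pad (array([ 0.5798, -0.1161,  0.1617]), np.float64(0.0012653708587394893))
bar (array([0.5249, 0.15  , 0.2266]), np.float64(0.0011878017457857236))
[ 0.58548116 -0.1226473   0.145     ]
[ 0.58247686 -0.11931632  0.153     ]
[[ 0.5612 -0.0907  0.031 ]
 [ 0.4798  0.1425  0.031 ]
 [ 0.6512 -0.0591  0.031 ]] 0.2469810287422235 0.09542992485746984
yaw -1.2352049880564975 [0.56769839 0.04237754 0.022     ] piv [ 5.82518134e-01 -1.12164977e-04  1.17000000e-01]
```

```bash
python3 -m pendant '[{"claw":0,"offset":[15,-32,0],"rot":[0,0,0]},{"claw":0,"offset":[14,-31,0],"rot":[0,0,0]},{"claw":0,"offset":[0,0,-35],"rot":[0,0,0]},{"claw":0,"offset":[0,0,-35],"rot":[0,0,0]},{"claw":0,"offset":[0,0,0],"rot":[0,0,0]},{"claw":0,"offset":[0,0,0],"rot":[0,0,0]}]'
python3 - <<'E'
from bench import grab_frame
import cv2, numpy as np
a=grab_frame('wrist')['pixels'][160:400,130:430]; b=grab_frame('scene')['pixels'][150:270,195:345]
cv2.imwrite('pics/w2.png',np.hstack([cv2.resize(a,(400,320)),cv2.resize(b,(400,320),interpolation=cv2.INTER_CUBIC)]))
E
```

```text
t: 2.03
position: [0.5786, -0.108, 0.3489]
tool_rot: [[-0.898, 0.44, -0.006], [0.44, 0.898, 0.001], [0.006, -0.002, -1.0]]
force: [-0.6, 0.7, 0.2]
grip_width: 0.002
finger_force: 0.0
```

View pics/w2.png

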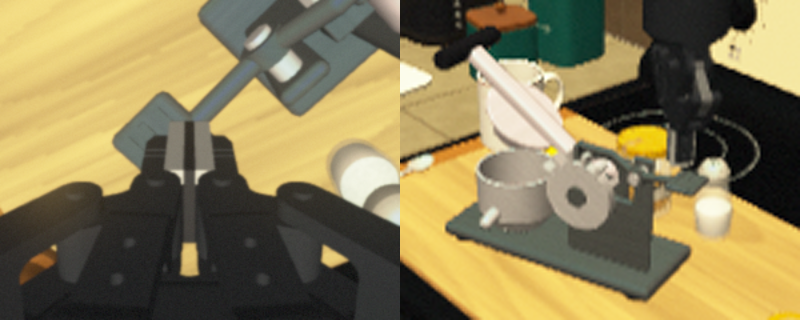

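The fingertips (left half, about (190,130)) sit on the inner side of the pad. The pad's visible corners are at (165,92) and (115,137). I'll check the offset numerically.

```bash
python3 - <<'E'
import numpy as np; from h import *; from bench import sensors,grab_frame
s=sensors.observe(); f=grab_frame('wrist'); T=np.eye(4);T[:3,:3]=s['tool_rot'];T[:3,3]=s['position']
f['extrinsics']=np.linalg.inv(T@f['T_tool_cam'])
print(s['position'],'tip',(T@[0,0,.173,1])[:3], s['force'])
th=-1.22;ex=np.array([np.cos(th),np.sin(th),0]);ey=np.array([-ex[1],ex[0],0])
for z in(.155,.161):
    a,b=[hit(f,130+x*.75,160+y*.75,[0,0,1],[0,0,z]) for x,y in((165,92),(115,137))]
    print(a.round(4),b.round(4),np.linalg.norm(a-b), 'ex,ey comps',(b-a)@ex,(b-a)@ey,'ctr', (a+b)/2+.018*ey,(a+b)/2+.015*ey)
E
```

```text
[ 0.58031919 -0.10839135  0.35291784] tip [ 0.58075206 -0.10845267  0.17991839] [ 0.40196265 -0.3084297   0.6533891 ]
[ 0.5676 -0.1116  0.155 ] [ 0.5758 -0.1385  0.155 ] 0.028122932534426232 ex,ey comps 0.02808100338062088 -0.0015351167621547022 ctr [ 0.58857335 -0.11886167  0.155     ] [ 0.58575605 -0.11989261  0.155     ]
[ 0.5659 -0.1104  0.161 ] [ 0.5738 -0.1363  0.161 ] 0.027115376304654742 ex,ey comps 0.027074949340568547 -0.001480118356307648 ctr [ 0.58673798 -0.11718536  0.161     ] [ 0.58392068 -0.11821629  0.161     ]
```

```bash
python3 -m pendant '[{"claw":0,"offset":[6,-11,0],"rot":[0,0,0]},{"claw":0,"offset":[0,0,-7],"rot":[0,0,0]},{"claw":0,"offset":[0,0,-6],"rot":[0,0,0]},{"claw":0,"offset":[0,0,-5],"rot":[0,0,0]},{"claw":0,"offset":[0,0,-4],"rot":[0,0,0]},{"claw":0,"offset":[0,0,-4],"rot":[0,0,0]},{"claw":0,"offset":[0,0,0],"rot":[0,0,0]}]'
python3 -m pendant '[{"claw":0,"offset":[0,0,-3],"rot":[0,0,0]},{"claw":0,"offset":[0,0,-3],"rot":[0,0,0]},{"claw":0,"offset":[0,0,0],"rot":[0,0,0]}]'
python3 -m pendant '[{"claw":0,"offset":[0,0,-3],"rot":[0,0,0]},{"claw":0,"offset":[0,0,0],"rot":[0,0,0]}]'
```

```text
t: 2.77
position: [0.5859, -0.1204, 0.3241]
tool_rot: [[-0.897, 0.442, -0.0], [0.442, 0.897, 0.0], [0.0, -0.0, -1.0]]
force: [1.1, -1.3, 2.0]
grip_width: 0.0
finger_force: 1.2
t: 3.02
position: [0.5859, -0.1203, 0.3206]
tool_rot: [[-0.897, 0.442, 0.002], [0.442, 0.897, 0.0], [-0.001, 0.001, -1.0]]
force: [-2.4, 0.2, 9.8]
grip_width: -0.002
finger_force: 4.7
t: 3.18
position: [0.5857, -0.1201, 0.3202]
tool_rot: [[-0.897, 0.442, 0.004], [0.442, 0.897, 0.0], [-0.004, 0.002, -1.0]]
force: [-5.2, 1.6, 21.5]
grip_width: -0.0
finger_force: 9.4
```

The tool has met a solid stop at tip z ≈ 0.147. I'll back off and check the pawl in a picture.

```bash
python3 -m pendant '[{"claw":0,"offset":[0,0,20],"rot":[0,0,0]},{"claw":0,"offset":[0,0,40],"rot":[0,0,0]},{"claw":0,"offset":[0,0,40],"rot":[0,0,0]},{"claw":0,"offset":[0,0,0],"rot":[0,0,0]}]'
python3 - <<'E'
from bench import grab_frame
import cv2, numpy as np
a=cv2.imread('pics/scene0.png')[190:245,240:320]; b=grab_frame('scene')['pixels'][190:245,240:320]
k=dict(interpolation=cv2.INTER_CUBIC)
cv2.imwrite('pics/cmp.png',np.hstack([cv2.resize(a,(400,275),**k),cv2.resize(b,(400,275),**k)]))
E
```

```text
t: 3.52
position: [0.5867, -0.1202, 0.4238]
tool_rot: [[-0.897, 0.442, 0.012], [0.442, 0.897, -0.001], [-0.011, 0.004, -1.0]]
force: [0.5, -0.0, 0.8]
grip_width: 0.001
finger_force: 0.0
```

View pics/cmp.png

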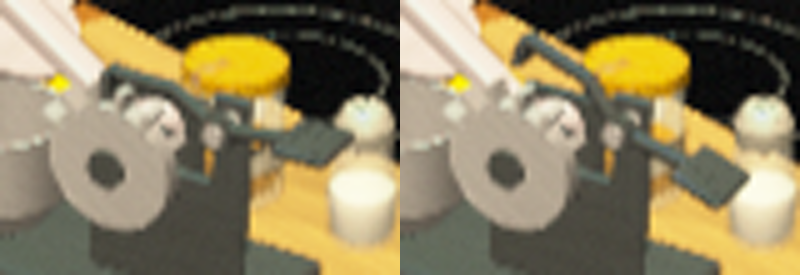

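The left half (before) shows the hook on the wheel. The right half (after) shows the hook lifted clear and the pad tilted down at about (710,178), so the pawl is fully free. The arm hasn't moved. Next is the crossbar.

```bash
python3 -m pendant '[{"claw":0,"offset":[-8,34,5],"rot":[0,0,0]},{"claw":0,"offset":[-8,34,5],"rot":[0,0,0]},{"claw":0,"offset":[-8,34,0],"rot":[0,0,0]},{"claw":0,"offset":[-8,34,0],"rot":[0,0,0]},{"claw":0,"offset":[-8,34,0],"rot":[0,0,0]},{"claw":0,"offset":[-8,34,0],"rot":[0,0,0]},{"claw":0,"offset":[-8,34,0],"rot":[0,0,0]},{"claw":0,"offset":[-6,34,0],"rot":[0,0,0]}]'
python3 -m pendant '[{"claw":0,"offset":[0,0,0],"rot":[0,0,0]},{"claw":0,"offset":[0,0,0],"rot":[0,0,0]}]'
python3 - <<'E'
from bench import grab_frame
import cv2, numpy as np
a=grab_frame('wrist')['pixels']; b=grab_frame('side')['pixels'][140:300,200:360]
k=dict(interpolation=cv2.INTER_CUBIC)
cv2.imwrite('pics/bar.png',np.hstack([cv2.resize(a,(400,300),**k),cv2.resize(b,(300,300),**k)]))
E
```

```text
t: 4.23
position: [0.5224, 0.1531, 0.4237]
tool_rot: [[-0.897, 0.442, -0.005], [0.442, 0.897, -0.001], [0.004, -0.002, -1.0]]
force: [0.8, -0.5, -1.0]
grip_width: 0.002
finger_force: 0.0
t: 4.4
position: [0.5229, 0.1534, 0.4238]
tool_rot: [[-0.899, 0.438, -0.004], [0.438, 0.899, -0.001], [0.003, -0.003, -1.0]]
force: [0.4, 0.3, 0.3]
grip_width: -0.0
finger_force: 0.0
```

View pics/bar.png

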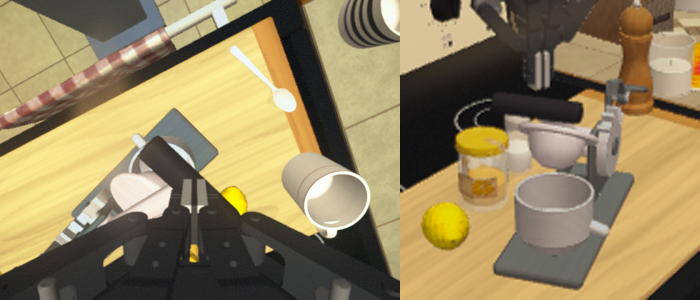

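The fingertips are right over the crossbar's middle, at (195,185) on the wrist side. The mug and lemon are clear of the sweep. Now I'll push along the arc.

```bash
python3 -m pendant '[{"claw":0,"offset":[0,0,-7],"rot":[0,0,0]},{"claw":0,"offset":[0,0,-6],"rot":[0,0,0]},{"claw":0,"offset":[-2,6,-10],"rot":[0,0,0]},{"claw":0,"offset":[-2,5,-10],"rot":[0,0,0]},{"claw":0,"offset":[0,0,0],"rot":[0,0,0]}]'
python3 -m pendant '[{"claw":0,"offset":[-2,5,-10],"rot":[0,0,0]},{"claw":0,"offset":[-1,4,-10],"rot":[0,0,0]},{"claw":0,"offset":[-1,3,-10],"rot":[0,0,0]},{"claw":0,"offset":[0,0,0],"rot":[0,0,0]}]'
```

```text
t: 4.92
position: [0.5194, 0.162, 0.3905]
tool_rot: [[-0.897, 0.443, -0.003], [0.443, 0.897, -0.0], [0.003, -0.002, -1.0]]
force: [-0.6, -0.2, -0.8]
grip_width: -0.0
finger_force: 0.0
t: 5.25
position: [0.5153, 0.1742, 0.3609]
tool_rot: [[-0.897, 0.442, -0.003], [0.442, 0.897, -0.001], [0.003, -0.002, -1.0]]
force: [-0.4, 0.0, -0.9]
grip_width: 0.004
finger_force: 0.0
```

There's no contact force, so I'll look before going further.

```bash
python3 - <<'E'
from bench import grab_frame
import cv2, numpy as np
a=grab_frame('scene')['pixels'][130:250,180:320]; b=grab_frame('side')['pixels'][140:290,200:350]
k=dict(interpolation=cv2.INTER_CUBIC)
cv2.imwrite('pics/bar2.png',np.hstack([cv2.resize(a,(420,360),**k),cv2.resize(b,(360,360),**k)]))
E
```

```text
(no output)
```

View pics/bar2.png

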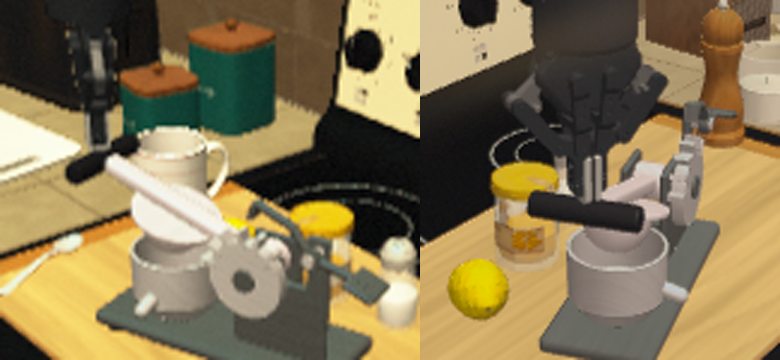

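The arm has come down: the bar is now at about scene (213,183) and side (269,228). I'll triangulate the bar against the tip.

```bash
python3 - <<'E'
import numpy as np; from h import *
sc,sd=dict(np.load('pics/scene0.npz')),dict(np.load('pics/side1.npz'))
(o1,d1),(o2,d2)=ray(sc,213.5,183),ray(sd,268.75,228.3)
k=np.linalg.lstsq(np.c_[d1,-d2],o2-o1,rcond=None)[0]; p,q=o1+k[0]*d1,o2+k[1]*d2; print((p+q)/2,np.linalg.norm(p-q))
from bench import sensors; s=sensors.observe(); print(s['position']+.173*s['tool_rot'][:,2],s['force'],s['t'])
E
```

```text
[0.51602898 0.17475051 0.17511422] 0.001415885970323365
[0.51591958 0.17373888 0.18927357] [1.23813487 0.33464571 1.01440643] 5.35
```

The tip is centred on the bar and driving it, so I'll continue.

```bash
python3 -m pendant '[{"claw":0,"offset":[-1,3,-10],"rot":[0,0,0]},{"claw":0,"offset":[-1,2,-10],"rot":[0,0,0]},{"claw":0,"offset":[-1,2,-10],"rot":[0,0,0]},{"claw":0,"offset":[0,1,-10],"rot":[0,0,0]},{"claw":0,"offset":[0,1,-9],"rot":[0,0,0]},{"claw":0,"offset":[0,0,0],"rot":[0,0,0]}]'
python3 -m pendant '[{"claw":0,"offset":[0,1,-5],"rot":[0,0,0]},{"claw":0,"offset":[0,0,-4],"rot":[0,0,0]},{"claw":0,"offset":[0,0,0],"rot":[0,0,0]}]'
```

```text
t: 5.85
position: [0.5127, 0.1833, 0.3122]
tool_rot: [[-0.897, 0.442, -0.002], [0.442, 0.897, -0.001], [0.001, -0.002, -1.0]]
force: [-0.2, -0.7, 0.0]
grip_width: -0.001
finger_force: 0.0
t: 6.1
position: [0.5129, 0.1841, 0.3039]
tool_rot: [[-0.897, 0.443, -0.001], [0.443, 0.897, -0.001], [0.0, -0.001, -1.0]]
force: [-0.8, 0.3, 0.3]
grip_width: 0.003
finger_force: 0.0
```

```bash
python3 -m pendant '[{"claw":0,"offset":[0,0,-3],"rot":[0,0,0]},{"claw":0,"offset":[0,0,-2],"rot":[0,0,0]}]'
python3 -m pendant '[{"claw":0,"offset":[0,0,-2],"rot":[0,0,0]},{"claw":0,"offset":[0,0,-2],"rot":[0,0,0]},{"claw":0,"offset":[0,0,0],"rot":[0,0,0]}]'
```

```text
t: 6.27
position: [0.5131, 0.1843, 0.3011]
tool_rot: [[-0.897, 0.442, 0.001], [0.442, 0.897, 0.0], [-0.001, 0.001, -1.0]]
force: [-5.9, -2.3, 21.2]
grip_width: 0.0
finger_force: 10.4
t: 6.52
position: [0.5127, 0.1842, 0.3009]
tool_rot: [[-0.897, 0.442, 0.004], [0.442, 0.897, 0.001], [-0.003, 0.003, -1.0]]
force: [-10.1, -3.4, 28.6]
grip_width: -0.005
finger_force: 14.5
```

Solid stop with the tip at z ≈ 0.128, exactly the home height. I'll hold briefly, back off straight up and verify.

```bash
python3 -m pendant '[{"claw":0,"offset":[0,0,0],"rot":[0,0,0]},{"claw":0,"offset":[0,0,0],"rot":[0,0,0]},{"claw":0,"offset":[0,0,15],"rot":[0,0,0]},{"claw":0,"offset":[0,0,40],"rot":[0,0,0]},{"claw":0,"offset":[0,0,40],"rot":[0,0,0]},{"claw":0,"offset":[0,0,30],"rot":[0,0,0]},{"claw":0,"offset":[0,0,0],"rot":[0,0,0]},{"claw":0,"offset":[0,0,0],"rot":[0,0,0]}]'
python3 - <<'E'
from bench import grab_frame
import cv2, numpy as np
a=grab_frame('scene')['pixels'][150:270,180:320]; b=grab_frame('side')['pixels'][160:310,200:350]
k=dict(interpolation=cv2.INTER_CUBIC)
cv2.imwrite('pics/end.png',np.hstack([cv2.resize(a,(420,360),**k),cv2.resize(b,(360,360),**k)]))
E
```

```text
t: 7.18
position: [0.5137, 0.1846, 0.423]
tool_rot: [[-0.897, 0.442, 0.006], [0.442, 0.897, 0.002], [-0.004, 0.004, -1.0]]
force: [-0.1, 1.5, -0.2]
grip_width: 0.001
finger_force: 0.0
```

View pics/end.png

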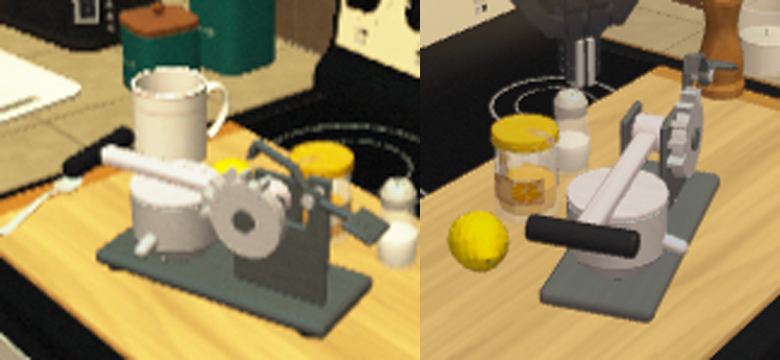

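The arm is level, with the disc flush on the bowl and the bar at side (582,237). The pawl is free and the gripper is clear above, so I'm handing in.

```bash
python3 -c "
from bench import ticket; print(ticket.job_done())"
```

```text
the job is handed in; nothing more can be done
None
```

The citrus press is closed: the pawl is pressed fully free, the arm rests home on the bowl and the gripper is clear above it. I've handed the job in at about 7 s on the robot's clock; the hand-in returned no verdict.

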